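Turn a steel tote and stack it on a full one at the forge bench

ROBOT

A 6-joint arm with a two-finger parallel gripper is mounted at the origin on the work surface. World frame = base frame: x ahead of the robot, y to its left, z up, the work surface at z = 0. Lengths are in m, angles in rad, forces in N, time in s.
With the tool pointing down it reaches from about 0.25 to 0.775 m from the base axis. Payload 4 kg.
Tool frame: the origin (TCP) lies between the finger pads; the fingertips stand 17 mm ahead of it and the grasp point (between the pads) lies 2 mm behind it; y points along the fingers, x is the direction in which the jaws open and shut, and the axes are right-handed (so a half turn about y gives the same grasp; the last joint's range is limited). The gripper opens to 85 mm and grips with 20 to 120 N. Pads are 22 mm wide; open, the fingers measure 114 mm over their backs; the gripper's body (76 mm by 85 mm) begins 54 mm behind the grasp point. The pads swing forward as they close: fully open they stand 13 mm farther back than shut.
Start: joints at [-1.37, 0.087, 1.371, -0, 1.684, -0.103], TCP at [0.165, -0.525, 0.248] pointing down, gripper open.
Joint ranges: [-3.1, 3.1], [-0.76, 2.03], [0.27, 2.55], [-1.08, 4.22], [0.17, 2.65], [-2.57, 2.57]. Speed limits (rad/s): [2.79, 2.79, 3.14, 3.14, 3.14, 3.14].

INTERFACE

Orientations are given as a rotation vector (axis times angle).
In Python, from workcell import status, camera, finish_job, outline_of, place_of gives the robot as it stands.
- The arm moves only by the tool carry_out, never from a script. Its argument "increments" is a list of rows, each a list of 5 numbers: the shift along the tool's x, y, z scaled (see below), then the turn about the tool's y scaled (see below), then the opening in per cent of the stroke, from 0 (shut) to 100 (fully open). A call has 1 to 10 rows; each row shifts and turns the commanded pose from where the row before left it, along the tool's axes as they then stand; what a row does not reach is not made up. The controller multiplies each number of a shift by 100 mm and each number of a turn by 45 degrees. A row lasts 1/8 s, in which the tool goes at most 62.5 mm and 10.7 degrees, less where a joint would pass 70% of its speed; a pose out of reach is approached as far as the arm can. A call with a number of a shift or a turn outside -1 to 1 is refused whole. A call with a gripper value outside its range is refused whole. The fingers move at their own pace and stop on an object; "grip_force" is the grip in N (left out, the last holds). Time passes only in rows, so rows that do not move let the fingers close. It gives the time, the measured TCP pose, the force and the opening at its end, in the units of the state.
- status.sense(): the state, without advancing time (a new reading comes with each control period).
- camera(name): name is "scene" or "side" or "wrist"; returns a dict with "img" (480x640x3 uint8, blue, green, red), "z_map" (480x640 float32, m along the optical axis (not along the pixel's ray), 0 where there is no reading), "camera_matrix" (3x3 intrinsics, pixels), "extrinsics" (4x4, takes a point from camera to world coordinates). Camera axes: x right, y up, looking along -z (the intrinsics and any distortion apply to the point x, -y, -z); pixel columns grow to the right and rows downward; lengths in m; the calibration is good to about 2 mm. The wrist camera is an equidistant fisheye: a pixel r from the principal point sees the ray r / f radians off the axis. A picture is of the moment at which its call begins.
- finish_job(): hands the job in, once; it reports no verdict.
Trained networks look in a picture, given as the dict that the camera call returned (one of the last four; its "shot" number tells which), for a name from the list of things; names that differ only in an ending like _2 or _b are one class to them, and where a whole thing is asked for, a point or a joint stands for the part that bears it (a point fixed in the world has none). Each returns a list of dicts, best first, with "conf" (0 to 1); they miss things now and then, are a little off and sometimes report something else, mostly with a low value. They report only what shows in the picture. A call takes as long as a camera call.
- outline_of(picture, query): "region" (480x640 bool, what is visible of it).
- place_of(picture, query): "at" ([x, y, z] in m, in the coordinates of the camera as it stood for that picture, good to about 4 mm: a listed point, or the origin of a listed thing).
The state is a dict: "clock": time; "joint_positions": joint angles; "qvel": joint speeds; "tau": joint torques, N m; "eef_pos": TCP position; "tool_rot": TCP orientation; "contact_force": force on the tool from outside, world axes, zero at the start; "moment": the same for the moment, N m; "width": opening from 0.0 (shut) to 1.0 (fully open).
Only numpy, scipy, OpenCV 4.12 (cv2) and the standard library are available. Lean on these libraries where they do the work, as an engineer would, in place of code of your own. Each camera call takes 0.05 s, during which the arm holds its last target.

TASK

Pick up the empty long steel tote and stack it squarely on the tote that holds the steel bars, turned so that their lips point to opposite ends: it must stand up on the inside tabs, not sink down and nest. Leave the full tote and the short tote where they stand.

Things in the scene. Friction and masses are not known exactly. Their poses are not given: they have to be found in the camera images.
- full_tote: lower tote, three dark steel bars on its floor; size, origin and axes as empty_tote; lip roughly to the robot's left. Tabs stick in from its long sides 58 mm up, at x = +46 and -18 mm. A like tote with x reversed stands on them, underside 58 mm above this underside, about 8 mm play each way in the rim; with the lip at the same end it nests about 29 mm up. Loose, about 0.7 kg
- empty_tote: empty sheet-steel tote to stack, about 0.3 kg: 148 x 64 mm over the rim, tapering to 124 x 43 mm at the foot, 70 mm high, walls 2.5 mm. The rim band, 54 to 70 mm up, is upright and 64 mm across: pinch it from outside across the width. Off-centre slots in the long sides. Origin: centre of the underside; z up, x along its length to the end with the lip
- empty_lip (a point): top of empty_tote's lip, a flat tongue 40 mm wide that sticks out 14 mm from the rim of one end only (its +x end, on both long totes); this point is 81 mm from the tote's centre along its x and 70 mm above its underside
- short_tote: bystander: a shorter empty tote of the same make, 108 x 64 mm over the rim, 70 mm high, lip on its +x end; origin at the centre of its underside. It does not fit and stays where it is. It and empty_tote stand side by side to the right of full_tote, in either order

How it is judged:
By the outcome, as a careful person would: the job done as asked, in the order asked, and still so for the second after the job is handed in, with the robot touching nothing.
It also fails if it takes over 35 s, if anything falls off the work surface, if the arm or the gripper's body presses on something with over 40 N, if the wrist force passes 120 N, or if a joint passes its speed limit or range.

## Working session

There is one attempt and no reset: what is moved stays moved. The work goes in short steps, Python scripts to look and compute and a tool call to move; the robot and the scene stay as the last step left them, time stands still between calls to the robot, and variables do not carry over. Pictures are saved under pics/ and viewed, and the job is handed in when it is done.

Besides the shell and the picture viewer there is one more tool, called by a JSON object that holds its "api" and its "payload". carry_out: Moves the arm, as the interface text tells. Its arguments: {"type":"object","properties":{"increments":{"type":"array","items":{"type":"array","items":{"type":"number"}}},"grip_force":{"type":"number"}},"required":["increments"]}

```bash
mkdir -p pics; ls; cat > h.py <<'E'
import numpy as np,cv2
from workcell import status,camera,finish_job,outline_of,place_of
def w(p,c): return (c["extrinsics"]@np.r_[p,1])[:3]
def cloud(c):
    z=c["z_map"];K=c["camera_matrix"];v,u=np.mgrid[:480,:640]
    P=np.stack([(u-K[0,2])/K[0,0]*z,-(v-K[1,2])/K[1,1]*z,-z],-1)
    E=c["extrinsics"];return P@E[:3,:3].T+E[:3,3]
E
cat > a.py <<'E'
from h import *
np.set_printoptions(precision=4,suppress=True)
print(status.sense())
for n in ["scene","side"]:
    c=camera(n);cv2.imwrite(f"pics/{n}0.png",c["img"]);print(n,c["camera_matrix"].tolist(),c["extrinsics"].tolist(), [k for k in c])
    for q in ["full_tote","empty_tote","short_tote","empty_lip"]:
        for r in place_of(c,q): print(q,round(r["conf"],2),w(r["at"],c))
    P=cloud(c)
    for q in ["full_tote","empty_tote","short_tote"]:
        for r in outline_of(c,q)[:2]:
            m=r["region"]&(c["z_map"]>0)
            p=P[m]; t=p[(p[:,2]>.06)&(p[:,2]<.08)]
            if len(t)<20: print(q,"few");continue
            rc=cv2.minAreaRect((t[:,:2]*1000).astype(np.float32))
            print("outl",q,round(r["conf"],2),m.sum(),rc, np.percentile(p[:,2],[1,50,99]))
E
python3 a.py
```

```text
pics
{'clock': 0.0, 'joint_positions': array([-1.3701,  0.088 ,  1.3723, -0.0001,  1.6836, -0.1031]), 'qvel': array([ 0.0005,  0.0002,  0.0005,  0.0012, -0.0014,  0.0011]), 'tau': array([ -0.0003, -35.1868, -31.3269,  -0.0001,   0.0109,   0.    ]), 'eef_pos': array([ 0.1644, -0.5244,  0.2471]), 'tool_rot': array([-1.3363,  0.9837, -0.9809]), 'contact_force': array([-0.5137,  0.6795, -0.2662]), 'moment': array([-0.0112,  0.0009, -0.0042]), 'width': 1.000377452182491}
scene [[611.2542539183177, 0.0, 322.24806934115935], [0.0, 611.2542539183177, 247.20953517584525], [0.0, 0.0, 1.0]] [[-0.43484133474775255, -0.5906146494342177, 0.6797700710302629, 1.298953417404388], [0.9002486158116538, -0.303202185904501, 0.31244337757733587, 0.3047039663786993], [0.021574135532952496, 0.7478253608540086, 0.6635448638483893, 0.7891407401238765], [0.0, 0.0, 0.0, 1.0]] ['img', 'z_map', 'camera_matrix', 'extrinsics', 'shot']
empty_tote 0.95 [ 0.437  -0.0748  0.0023]
short_tote 0.97 [ 0.5057 -0.3049 -0.0002]
empty_lip 0.74 [ 0.5145 -0.0476  0.0721]
outl full_tote 0.94 3978 ((519.8751831054688, 179.26846313
[... 728 characters left out ...]
029002, 0.7319281284825716, 0.6998186398933864], [0.0, 0.0, 0.0, 1.0]] ['img', 'z_map', 'camera_matrix', 'extrinsics', 'shot']
full_tote 0.61 [0.5174 0.1707 0.0011]
empty_tote 0.77 [ 0.4391 -0.079   0.0002]
empty_lip 0.58 [ 0.5144 -0.0491  0.0727]
outl full_tote 0.76 4028 ((519.043701171875, 178.024658203125), (163.17059326171875, 65.3227767944336), 87.44033813476562) [0.0007 0.0463 0.0709]
outl empty_tote 0.98 3352 ((446.4032287597656, -73.85733032226562), (162.2379913330078, 69.007568359375), 20.858219146728516) [-0.0018  0.0475  0.0709]
outl short_tote 0.55 1720 ((517.3522338867188, -302.59576416015625), (122.46516418457031, 68.9086685180664), 1.3610745668411255) [-0.0018  0.0509  0.0708]
```

View pics/scene0.png

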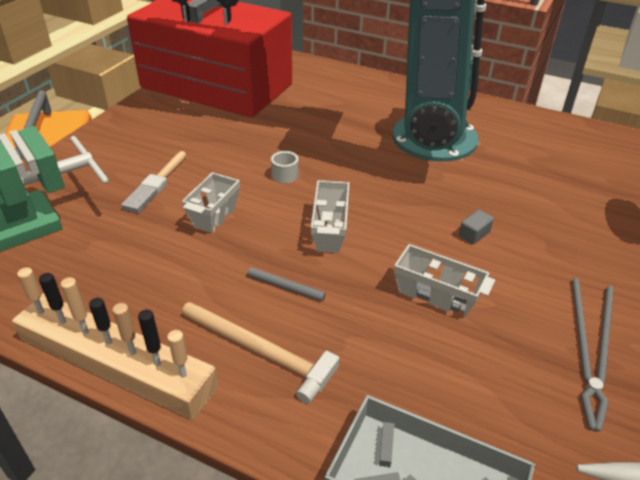

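View pics/side0.png

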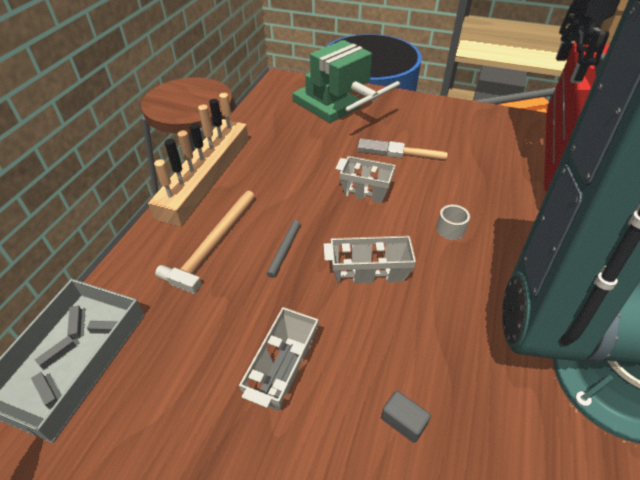

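The views agree: the empty tote is in the middle (scene px ~440,280, lip pointing right in the image, world +x). The short tote is at ~(330,215). The full one, with bars, shows at side px ~(280,360) with its lip toward +y. Next I'll refine the poses by fitting the rim.

```bash
cat > fit.py <<'E'
from h import *
from scipy.optimize import least_squares
from scipy.spatial.transform import Rotation as R
import sys
# signed-distance-map of rim top view incl. lip (mm, 0.5mm grid)
S=2;W=500;H=300
im=np.zeros((H*S//1,W*S//1),np.uint8);cx,cy=W*S//2,H*S//2
def rect(x0,x1,y0,y1,v): im[int(cy+y0*S):int(cy+y1*S)+1,int(cx+x0*S):int(cx+x1*S)+1]=v
rect(-74,74,-32,32,255);rect(-71.5,71.5,-29.5,29.5,0);rect(72,88,-20,20,255)
D=cv2.distanceTransform(255-im,cv2.DIST_L2,5)/S
D=cv2.GaussianBlur(D,(0,0),1)
from scipy.ndimage import map_coordinates
def fit(t,x0):
    t=t[:,:2]*1000
    def f(p):
        c,s=np.cos(p[2]),np.sin(p[2]);d=t-p[:2]
        x=c*d[:,0]+s*d[:,1];y=-s*d[:,0]+c*d[:,1]
        return map_coordinates(D,[cy+y*S,cx+x*S],order=1,mode='nearest')
    r=least_squares(f,x0,loss='soft_l1',f_scale=1.5,diff_step=1e-3,x_scale=[1,1,.02])
    return r.x,np.abs(f(r.x)).mean(),len(t)
def run(items,zr=(.065,.075),cams=("scene","side"),tag=None):
    for n in cams:
        c=camera(n);P=cloud(c)
        if tag: cv2.imwrite(f"pics/{n}_{tag}.png",c["img"])
        for q,x0 in items:
            d=np.hypot(P[...,0]*1000-x0[0],P[...,1]*1000-x0[1])
            m=(c["z_map"]>0)&(d<100)&(P[...,2]>zr[0])&(P[...,2]<zr[1])
            if m.sum()<30: print(n,q,"few");continue
            best=min((fit(P[m],[x0[0]+a,x0[1]+b,x0[2]+g]) for a in(-5,5) for b in(-5,5) for g in(-.05,.05)),key=lambda r:r[1])
            print(n,q,best[0].round(2),np.degrees(best[0][2]).round(2),"err",best[1].round(2),best[2],"z",np.median(P[m][:,2]).round(4))
E
cat > b.py <<'E'
from fit import *
run([("full_tote",[517,171,1.54]),("empty_tote",[438,-77,.37])])
print(R.from_rotvec(status.sense()["tool_rot"]).as_matrix().round(3))
E
python3 b.py
```

```text
scene full_tote [519.19 172.77   1.52] 87.09 err 0.42 699 z 0.0685
scene empty_tote [ 4.4028e+02 -7.4260e+01  3.7000e-01] 21.47 err 0.39 373 z 0.0686
side full_tote [518.47 171.55   1.52] 87.13 err 0.16 890 z 0.0689
side empty_tote [ 4.4013e+02 -7.5300e+01  3.8000e-01] 21.64 err 0.27 615 z 0.0686
[[ 0.299  0.     0.954]
 [-0.954 -0.     0.299]
 [ 0.    -1.     0.   ]]
```

{"api": "carry_out", "payload": {"increments": [[-0.347, 0.05, 0.398, 0, 100], [-0.347, 0.05, 0.398, 0, 100], [-0.347, 0.05, 0.398, 0, 100], [-0.347, 0.05, 0.398, 0, 100], [-0.347, 0.05, 0.398, 0, 100], [-0.347, 0.05, 0.398, 0, 100], [-0.347, 0.05, 0.398, 0, 100], [-0.347, 0.05, 0.398, 0, 100], [-0.347, 0.05, 0.398, 0, 100], [-0.347, 0.05, 0.398, 0, 100]], "grip_force": 40}}

```text
clock: 2.15
eef_pos: [0.4413, -0.0731, 0.1985]
tool_rot: [-1.338, 0.981, -0.984]
contact_force: [0.2, -1.5, 0.2]
width: 1.0
```

{"api": "carry_out", "payload": {"increments": [[0, 0, 0, -0.23, 100], [0, 0, 0, -0.23, 100], [0, 0, 0, -0.23, 100], [0, 0, 0, -0.23, 100], [0, 0, 0, -0.23, 100], [0, 0, 0, -0.23, 100], [0, 0, 0, -0.23, 100], [0, 0, 0, -0.23, 100], [0, 0, 0, -0.23, 100], [0, 0, 0, -0.23, 100]]}}

```text
clock: 3.4
eef_pos: [0.4405, -0.0747, 0.1984]
tool_rot: [-1.528, -0.428, 0.427]
contact_force: [0.2, -0.6, 0.8]
width: 1.002
```

{"api": "carry_out", "payload": {"increments": [[0, 0, 0, -0.23, 100], [0, 0, 0, -0.23, 100], [0, 0, 0, -0.23, 100], [0, 0, 0, -0.23, 100], [0, 0, 0, -0.23, 100], [0, 0, 0, -0.23, 100], [0, 0, 0, -0.23, 100], [0, 0, 0, -0.18, 100], [0, 0, 0, 0, 100]]}}

```text
clock: 4.53
eef_pos: [0.4405, -0.0747, 0.1984]
tool_rot: [-1.009, -1.478, 1.478]
contact_force: [1.0, 0.1, -0.2]
width: 1.001
```

```bash
cat > d.py <<'E'
from h import *
from scipy.spatial.transform import Rotation as R
import sys
# target x y z yaw(tool x, deg)
x,y,z,psi=map(float,sys.argv[1:5])
s=status.sense();M=R.from_rotvec(s["tool_rot"]).as_matrix()
yaw=np.degrees(np.arctan2(M[1,0],M[0,0]))
print("clock",s["clock"],"tcp",s["eef_pos"].round(4),"yaw",yaw.round(2),"down",M[:,1].round(3),"F",s["contact_force"].round(1),"w",round(s["width"],3),"q6",s["joint_positions"][5].round(3))
print("shift units",((np.array([x,y,z])-s["eef_pos"])@M/.1).round(3),"turn units",(-((psi-yaw+180)%360-180)/45).round(3))
E
python3 d.py .4402 -.0748 .056 111.55
```

```text
clock 4.525 tcp [ 0.4405 -0.0747  0.1984] yaw 111.36 down [ 0. -0. -1.] F [ 1.   0.1 -0.2] w 1.001 q6 -2.238
shift units [0.    1.424 0.004] turn units -0.004
```

{"api": "carry_out", "payload": {"increments": [[0, 0.4, 0, 0, 100], [0, 0.4, 0, 0, 100], [0, 0.3, 0, 0, 100], [0, 0.2, 0, 0, 100], [0, 0.12, 0, 0, 100], [0, 0, 0, 0, 100]]}}

```text
clock: 5.28
eef_pos: [0.4401, -0.0745, 0.0557]
tool_rot: [-1.007, -1.478, 1.479]
contact_force: [0.2, -0.1, 0.6]
width: 0.996
```

{"api": "carry_out", "payload": {"increments": [[0, 0, 0, 0, 60], [0, 0, 0, 0, 40], [0, 0, 0, 0, 40], [0, 0, 0, 0, 40], [0, 0, 0, 0, 40], [0, 0, 0, 0, 40]]}}

```text
clock: 6.02
eef_pos: [0.4418, -0.0753, 0.0578]
tool_rot: [-1.012, -1.481, 1.48]
contact_force: [0.1, -1.6, 5.3]
width: 0.743
```

{"api": "carry_out", "payload": {"increments": [[0, -0.1, 0, 0, 40], [0, -0.3, 0, 0, 40], [0, -0.4, 0, 0, 40], [0, -0.4, 0, 0, 40], [0, -0.2, 0, 0, 40], [0, 0, 0, 0, 40]], "grip_force": 50}}

```text
clock: 6.78
eef_pos: [0.4408, -0.0746, 0.1974]
tool_rot: [-1.01, -1.481, 1.479]
contact_force: [0.4, 0.0, -3.2]
width: 0.741
```

```bash
cat > e.py <<'E'
from fit import *
run([("empty",[440,-75,.37])],zr=(.196,.216),tag="lift")
E
python3 e.py; python3 d.py .5188 .1722 .19 -2.9
```

```text
scene empty [ 4.3909e+02 -7.1820e+01  3.7000e-01] 20.95 err 3.29 778 z 0.2048
side empty [ 4.379e+02 -7.254e+01  3.800e-01] 21.85 err 1.41 1310 z 0.2044
clock 6.875 tcp [ 0.4395 -0.0742  0.1946] yaw 111.46 down [-0.003  0.001 -1.   ] F [ 0.2 -0.1 -4.5] w 0.738 q6 -2.24
shift units [ 2.003  0.046 -1.64 ] turn units 2.541
```

```bash
python3 -c "
import cv2,numpy as np
a=cv2.imread('pics/scene_lift.png')[130:370,280:560];b=cv2.imread('pics/side_lift.png')[130:370,220:500]
cv2.imwrite('pics/lift2.png',cv2.resize(np.hstack([a,b]),(784,336)))"
```

```text
(no output)
```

View pics/lift2.png

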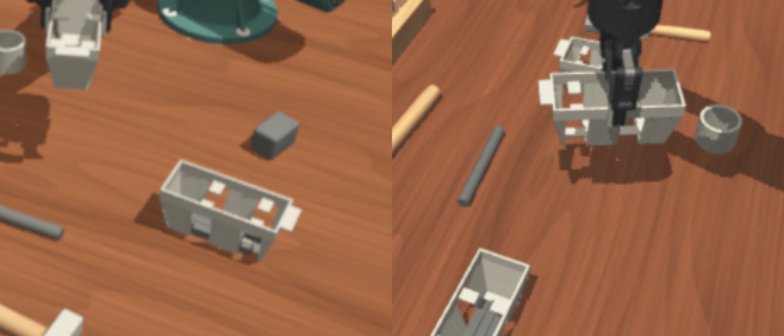

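The side view shows the tote held level with its lip to the left (+x). My earlier scene-pixel labels were wrong: px (440,280) in the scene view is the full tote and the middle one (330,215) is the empty. The world fits were right.

{"api": "carry_out", "payload": {"increments": [[0, 0, 0, 0.2, 40], [0, 0, 0, 0.23, 40], [0, 0, 0, 0.23, 40], [0, 0, 0, 0.23, 40], [0, 0, 0, 0.23, 40], [0, 0, 0, 0.23, 40], [0, 0, 0, 0.23, 40], [0, 0, 0, 0.23, 40], [0, 0, 0, 0.23, 40], [0, 0, 0, 0.23, 40]]}}

```text
clock: 8.12
eef_pos: [0.4392, -0.0742, 0.1937]
tool_rot: [-1.565, -0.119, 0.127]
contact_force: [0.1, 0.4, -4.2]
width: 0.74
```

{"api": "carry_out", "payload": {"increments": [[0, 0, 0, 0.2, 40], [0, 0, 0, 0.07, 40], [0, 0, 0, 0, 40]]}}

```text
clock: 8.5
eef_pos: [0.4394, -0.0743, 0.1941]
tool_rot: [-1.569, 0.042, -0.035]
contact_force: [0.8, 0.6, -4.1]
width: 0.736
```

```bash
python3 d.py .5188 .1722 .2 -2.9
```

```text
clock 8.5 tcp [ 0.4394 -0.0743  0.1941] yaw -2.8 down [-0.004  0.001 -1.   ] F [ 0.8  0.6 -4.1] w 0.736 q6 -0.246
shift units [ 0.672 -0.06   2.501] turn units 0.002
```

{"api": "carry_out", "payload": {"increments": [[0.07, 0, 0.2, 0, 40], [0.12, 0, 0.46, 0, 40], [0.12, 0, 0.5, 0, 40], [0.12, 0, 0.5, 0, 40], [0.12, 0, 0.46, 0, 40], [0.07, 0, 0.28, 0, 40], [0.05, 0, 0.1, 0, 40], [0, 0, 0, 0, 40], [0, 0, 0, 0, 40]]}}

```text
clock: 9.62
eef_pos: [0.5196, 0.1705, 0.1959]
tool_rot: [-1.571, 0.041, -0.039]
contact_force: [-0.7, -0.1, -3.6]
width: 0.735
```

```bash
python3 d.py .5188 .1722 .116 -2.9; cat > f.py <<'E'
from fit import *
import sys
run([("held",[519,172,-1.62])],zr=(.199,.214),tag=sys.argv[1])
run([("full",[519,172,1.52])])
for n in ["scene","side"]:
    c=camera(n)
    for q in ["empty_tote","full_tote","empty_lip"]:
        for r in place_of(c,q): print(n,q,round(r["conf"],2),w(r["at"],c).round(4))
a=cv2.imread(f'pics/scene_{sys.argv[1]}.png')[150:390,320:600];b=cv2.imread(f'pics/side_{sys.argv[1]}.png')[230:470,140:420]
cv2.imwrite(f'pics/z_{sys.argv[1]}.png',cv2.resize(np.hstack([a,b]),(784,336)))
E
python3 f.py hover
```

```text
clock 9.625 tcp [0.5196 0.1705 0.1959] yaw -2.91 down [-0.001 -0.001 -1.   ] F [-0.7 -0.1 -3.6] w 0.735 q6 0.265
shift units [-0.008  0.799  0.017] turn units -0.0
scene held [520.02 174.09  -1.62] -92.74 err 1.29 1175 z 0.2055
side held [517.28 172.79  -1.64] -93.93 err 1.12 1020 z 0.2067
scene full [519.25 172.86   1.52] 87.26 err 0.46 727 z 0.0684
side full [518.67 171.18   1.52] 87.28 err 0.13 680 z 0.069
scene full_tote 0.72 [ 0.5175  0.1724 -0.0008]
scene empty_lip 0.97 [0.5129 0.0904 0.2105]
side empty_tote 0.64 [0.5149 0.1715 0.1383]
side empty_tote 0.42 [0.5134 0.0943 0.2106]
side full_tote 0.67 [ 0.5156  0.1674 -0.0018]
side empty_lip 0.71 [0.5127 0.0932 0.2125]
```

View pics/z_hover.png

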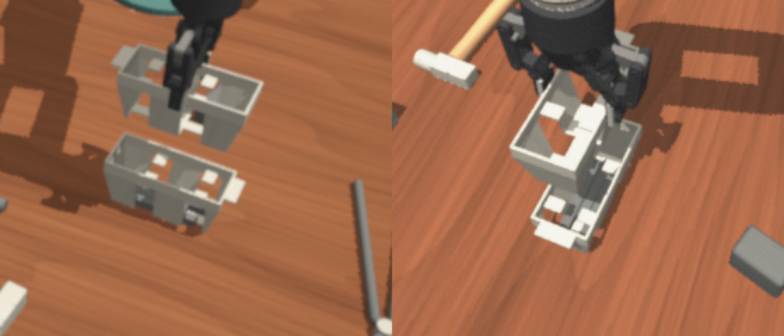

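Lips now point opposite ways (empty's lip at upper left in the scene view, full's at right), and the centres agree within about 2 mm. Lowering.

{"api": "carry_out", "payload": {"increments": [[-0.01, 0.1, 0.0, 0, 40], [0, 0.2, 0, 0, 40], [0, 0.2, 0, 0, 40], [0, 0.1, 0, 0, 40], [0, 0.06, 0, 0, 40], [0, 0.04, 0, 0, 40], [0, 0, 0, 0, 40]]}}

```text
clock: 11.1
eef_pos: [0.519, 0.1718, 0.1265]
tool_rot: [-1.57, 0.039, -0.039]
contact_force: [-0.5, 0.5, -4.3]
width: 0.735
```

{"api": "carry_out", "payload": {"increments": [[0, 0.03, 0, 0, 40], [0, 0.03, 0, 0, 40], [0, 0, 0, 0, 40]]}}

```text
clock: 11.48
eef_pos: [0.5186, 0.1717, 0.12]
tool_rot: [-1.571, 0.039, -0.039]
contact_force: [0.2, 0.0, -4.2]
width: 0.737
```

{"api": "carry_out", "payload": {"increments": [[0, 0.02, 0, 0, 40], [0, 0.02, 0, 0, 40], [0, 0, 0, 0, 40]]}}

```text
clock: 11.85
eef_pos: [0.5188, 0.1717, 0.1161]
tool_rot: [-1.571, 0.039, -0.039]
contact_force: [0.3, -0.1, -4.1]
width: 0.74
```

{"api": "carry_out", "payload": {"increments": [[0, 0.015, 0, 0, 40], [0, 0, 0, 0, 40]]}}

```text
clock: 12.1
eef_pos: [0.5191, 0.1718, 0.1158]
tool_rot: [-1.57, 0.038, -0.04]
contact_force: [-2.4, 0.7, 1.7]
width: 0.742
```

{"api": "carry_out", "payload": {"increments": [[0, 0, 0, 0, 78], [0, 0, 0, 0, 84], [0, 0, 0, 0, 92], [0, 0, 0, 0, 100], [0, 0, 0, 0, 100], [0, 0, 0, 0, 100]]}}

```text
clock: 12.85
eef_pos: [0.5188, 0.1717, 0.1148]
tool_rot: [-1.571, 0.039, -0.039]
contact_force: [-0.6, -0.9, -0.8]
width: 1.001
```

```bash
python3 d.py .5188 .1722 .116 -2.9
```

```text
clock 12.85 tcp [0.5188 0.1717 0.1148] yaw -2.84 down [-0. -0. -1.] F [-0.6 -0.9 -0.8] w 1.001 q6 0.266
shift units [-0.    -0.012  0.005] turn units 0.001
```

{"api": "carry_out", "payload": {"increments": [[0, -0.15, 0, 0, 100], [0, -0.3, 0, 0, 100], [0, -0.4, 0, 0, 100], [0, -0.4, 0, 0, 100], [0, -0.2, -0.4, 0, 100], [0, 0, -0.5, 0, 100], [0, 0, -0.5, 0, 100], [0, 0, -0.4, 0, 100], [0, 0, 0, 0, 100]]}}

```text
clock: 13.98
eef_pos: [0.5099, -0.0104, 0.2611]
tool_rot: [-1.571, 0.041, -0.044]
contact_force: [-0.6, 1.0, 0.3]
width: 1.0
```

```bash
sed -i 's/zr=(.199,.214)/zr=(.123,.134)/' f.py; python3 f.py done; python3 - <<'E'
from fit import *
run([("full_lip_only",[519,172,1.52])],zr=(.062,.075)) 
c=camera("side");P=cloud(c)
for q in ["short_tote"]:
    for r in place_of(c,q)[:1]: print(q,w(r["at"],c))
E
```

```text
scene held [518.11 175.53  -1.62] -92.65 err 0.45 751 z 0.1264
side held [517.19 174.44  -1.61] -92.51 err 0.17 906 z 0.1269
scene full [516.37 174.77   1.53] 87.41 err 2.62 652 z 0.069
side full [517.04 172.65   1.52] 86.84 err 2.71 909 z 0.0692
scene empty_tote 0.66 [0.5148 0.1752 0.0597]
scene full_tote 0.77 [ 0.5163  0.1731 -0.0017]
scene empty_lip 0.93 [0.5115 0.0924 0.1316]
side empty_tote 0.77 [0.5141 0.1731 0.0596]
side empty_tote 0.43 [ 5.177e-01  1.681e-01 -5.000e-04]
side full_tote 0.69 [ 5.152e-01  1.688e-01 -4.000e-04]
side empty_lip 0.61 [0.5097 0.0928 0.1304]
scene full_lip_only [517.03 175.72   1.53] 87.63 err 3.16 845 z 0.0681
side full_lip_only [516.81 173.38   1.52] 86.99 err 3.3 1082 z 0.0689
short_tote [ 5.06758477e-01 -3.01689673e-01  2.46571070e-04]
```

View pics/z_done.png

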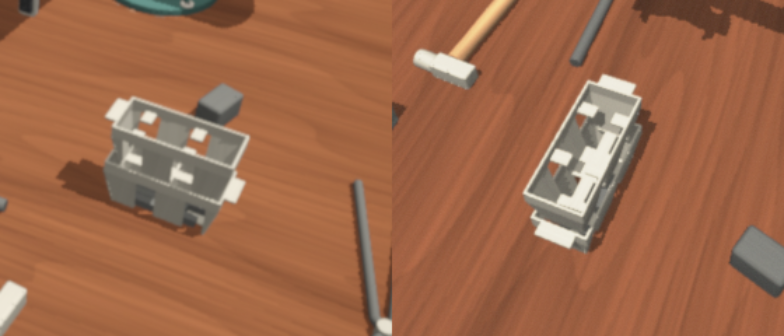

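```bash
python3 - <<'E'
from h import *
c=camera("side");P=cloud(c);d=np.hypot(P[...,0]-.518,P[...,1]-.174)
p=P[(d<.095)&(P[...,2]>.12)&(P[...,2]<.136)]
for lo,hi in((.08,.11),(.11,.15),(.15,.2),(.2,.26)):
    m=(p[:,1]>lo)&(p[:,1]<hi)
    for s in(-1,1):
        k=m&(s*(p[:,0]-.518)>.01); print(lo,s,k.sum(),np.percentile(p[k,2],80).round(4) if k.any() else None)
print(status.sense()["contact_force"]); finish_job()
E
```

```text
0.08 -1 143 0.1279
0.08 1 84 0.1274
0.11 -1 73 0.1276
0.11 1 76 0.1277
0.15 -1 91 0.1279
0.15 1 107 0.1278
0.2 -1 158 0.1276
0.2 1 171 0.1276
[-0.60297703  0.08295111 -0.24918531]
the job is handed in; nothing more can be done
```

I stacked the empty long tote on the full tote with the lips at opposite ends, then opened the gripper, moved the arm clear and handed the job in at about 14 s. No verdict was reported.

- **Height:** The upper rim measures 58 mm above the lower rim, so the tote stands on the tabs and has not nested. The rim is level to within about 0.5 mm.
- **Alignment:** The upper tote's centre is within about 3–4 mm of the full tote's, inside the 8 mm play. It is turned about 0.4° from exactly opposite.
- **Full tote:** After stacking, the rim fit was poor (error about 3 mm) because the upper tote hides part of it. That fit and the network both put it within about 3 mm and 1° of where it started.
- **Short tote:** The network placed it within about 3 mm of its first reading. I did not fit its rim.
- **Disagreements:** The rim fits with the tote in the gripper were rougher (1–3 mm) because the fingers showed in the view. I also mislabelled the totes in the first scene picture. The world positions the moves used were right, and I corrected the labels before placing.

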